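# Start the bolt of a mould press in its threaded boss

## Task

The square-headed bolt of the jeweller's mould press is standing loose in the mouth of its brass boss, not yet in the thread. Without lifting it out, turn it backward (counter-clockwise seen from above) until you feel it drop into the thread, then turn it forward (clockwise) one full turn so that it is properly started, and finish holding it there: the program ends with the gripper still closed on the bolt's head. Leave the other things on the bench where they are.

Things in the scene. Friction and masses are not known exactly. Their poses are not given: they have to be found in the camera images.
- bolt: Upright steel bolt, 0.32 kg. Square head 28 x 28 mm, 22 mm tall; origin at the centre of the head, z up, x and y square to the flats. Shank 18 mm across, ending 102 mm below the origin. It can be turned with the fingers loosely round the head (1 to 3 mm wider than it); it then falls, and later sinks, by its own weight. The open gripper has room to swing round the head.
- teeth (a point): On the bolt's axis, 57 mm below its origin, level with the underside of two stub thread teeth (4 mm thick, 31 mm across the pair, along the bolt's +x and -x). At the start they rest on the flat mouth (this point level with it). Turned back 0.5 to 1.5 rad they come over two gaps and the bolt falls 7 to 9 mm. It can fall over some 0.6 rad; then an end face stops the fallen bolt.
- press: Bench mould press, fixed; origin at the centre of its underside, z up. Grey base 130 mm (x) by 220 mm (y), two steel columns at y = +-88 mm, crosshead 50 mm wide (x), top at 158 mm, column nuts up to 168 mm; in its middle a brass boss 53 mm across, top 175 mm above the bench. The bolt does not reach the aluminium mould on the base.
- mouth (a point): Centre of the boss's mouth, on the bolt's axis, level with the boss's top. Hole 20 mm wide. The thread below is right-handed, two-start: clockwise lowers the bolt 18 mm a turn, about 1.5 turns long, play 2 mm up and down, 1 mm sideways; the bolt stays where it is left. After one turn from the drop the bolt's origin is about 31 mm above this point.
- caliper: Bystander: calliper lying flat, steel bar 210 mm long with a blue body; origin under the body, 0.17 kg.
- bezel_block: Bystander: steel stake standing on a round foot 60 mm across, 78 mm tall; origin at the centre of its underside, 0.3 kg.
- flux_jar: Bystander: amber glass jar, 52 mm across, 60 mm tall; origin at the centre of its underside, 0.16 kg.
Mind the look-alikes: they are no part of the job. What is shaped like the bolt but brown or red is not meant.

How it is judged (in metres and radians):
On the way:
1. the bolt has been turned back and has dropped into the thread (z of bolt in the frame of mouth between 0.043 and 0.0525 m), for 0.1 s.
At the end, for the whole second after the job is handed in: The gripper holds the bolt's head with more than 5 N; the bolt is at rest, upright within 0.08 rad and within 6 mm of the boss's axis, and one turn (give or take a quarter) into the thread: origin 26 to 35.5 mm above the mouth (z of bolt in the frame of mouth between 0.026 and 0.0355 m and horizontal distance between bolt and mouth below 0.006 m and angle between bolt's own z axis and vertical below 0.08 rad and contact force between the fingers and bolt above 5 N and linear speed of bolt below 0.01 m/s and angular speed of bolt below 0.1 rad/s); the arm keeps its last pose, push and grip.
It fails at once if the bolt is turned forward (by more than about a third of a radian) before it has dropped, or is carried high right across the gaps (z of bolt in the frame of mouth above 0.0535 m and angle between the x axis of bolt and the x axis of press, either way round below 0.3 rad).
It fails at once if the bolt is lifted out: raised more than 8 mm above where it stood (z of bolt in the frame of mouth above 0.065 m).
It fails at once if a bystander is moved by more than 20 mm (distance of caliper from where it was at the start of the episode above 0.02 m).
It fails at once if a bystander is moved by more than 20 mm (distance of bezel_block from where it was at the start of the episode above 0.02 m).
It fails at once if a bystander is moved by more than 20 mm (distance of flux_jar from where it was at the start of the episode above 0.02 m).
It also fails if it takes over 72 s, if anything falls off the work surface, if the arm or the gripper's body presses on something with over 40 N, if the wrist force passes 120 N, or if a joint passes its speed limit or range.

## Robot

A 6-joint arm with a two-finger parallel gripper is mounted at the origin on the work surface. World frame = base frame: x ahead of the robot, y to its left, z up, the work surface at z = 0. Lengths are in mm, angles in degrees, forces in N, time in s.
With the tool pointing down it reaches from about 300 to 850 mm from the base axis. Payload 4.2 kg.
Tool frame: the origin (TCP) lies at the very end of the fingers, on their centre line; the grasp point (between the pads) lies 19 mm behind it (env.grasp_offset is the distance from the TCP to the grasp point, in mm); z points along the fingers, y is the line along which they close (so a half turn about z gives the same grasp; the last joint's range is limited). The gripper opens to 91 mm and grips with 3 to 60 N. Pads are 32 mm wide; open, the fingers measure 118 mm over their backs; the gripper's body (76 mm by 178 mm) begins 60 mm behind the grasp point.
Start: joints at [-69.385, 18.312, 89.639, -0, 72.044, -1.146], TCP at [213.177, -534.04, 213.976] pointing down, gripper open.
Joint ranges: [-177.97, 177.97], [-48.28, 115.42], [12.27, 149.76], [-77.06, 257.06], [2.81, 150.46], [-146.56, 146.56]. Speed limits (degrees/s): [147.25, 147.25, 180, 180, 180, 180].

## Interface

Orientations are given as [roll, pitch, yaw] about the fixed x, y, z axes, in that order (R = Rz(yaw) Ry(pitch) Rx(roll)).
In Python, from workcell import env gives the robot as it stands. The module is installed in compiled form; this text tells all that it offers.
- The arm moves only by the tool send_rows, never from a script. Its argument "motion" is a list of rows, each an object of numbers: "tx", "ty", "tz": the shift along the tool's x, y, z in units of 500 mm (1.0 is 500 mm); "rx", "ry", "rz": the turn, a rotation vector about the tool's x, y, z in units of 30 degrees (1.0 is 30 degrees); "gripper": the closure, from -1 (fully open) to 1 (shut). In form: [{"tx": .., "ty": .., "tz": .., "rx": .., "ry": .., "rz": .., "gripper": ..}, ...]. A call has 1 to 12 rows; each row shifts and turns the commanded pose from where the row before left it, along the tool's axes as they then stand; what a row does not reach is not made up. A row lasts 1/8 s, in which the tool goes at most 62.5 mm and 10.7 degrees, less where a joint would pass 70% of its speed; a pose out of reach is approached as far as the arm can. A call with a number of a shift or a turn outside -1 to 1 is refused whole. A call with a gripper value outside its range is refused whole. The fingers move at their own pace and stop on an object; "grip_force" is the grip in N (left out, the last holds). Time passes only in rows, so rows that do not move let the fingers close. It gives the time, the measured TCP pose, the force, the opening and the grip force at its end, in the units of the state.
- env.state(): the state, without advancing time (a new reading comes with each control period).
- env.grab_frame(name): name is "side" or "top"; returns a dict with "frame" (384x512x3 uint8, red, green, blue), "vertical_fov" (degrees; the focal length in pixels is half the picture's height over the tangent of half this angle, whatever the lens; pixels are square), "cx", "cy" (the principal point, pixels), "rvec" (rotation vector, rad) and "tvec" (3), from world to camera coordinates, as OpenCV has them. Camera axes: x right, y down, z forward; pixel columns grow to the right and rows downward; lengths in mm; the calibration is good to about 2 mm. A picture is of the moment at which its call begins. There is no depth.
- env.job_done(): hands the job in; it is judged then, once.
The state is a dict: "time_s": time; "qpos": joint angles; "qvel": joint speeds; "effort": joint torques, N m; "ee_pos": TCP position; "ee_rot": TCP orientation; "force": force on the tool from outside, world axes, zero at the start; "torque": the same for the moment, N m; "gripper_width": finger opening in mm; "gripper_force": force on a finger pad.
Only numpy, scipy, OpenCV 4.12 (cv2) and the standard library are available. Lean on these libraries where they do the work, as an engineer would, in place of code of your own. Each camera call takes 0.05 s, during which the arm holds its last target. There are 200 camera calls.

## Working session

There is one attempt and no reset: what is moved stays moved. The work goes in short steps, Python scripts to look and compute and a tool call to move; the robot and the scene stay as the last step left them, time stands still between calls to the robot, and variables do not carry over. Pictures are saved under pics/ and viewed, at most 10 in all, crops included, and the job is handed in when it is done.

Besides the shell and the picture viewer there is one more tool, called after ">>>" as a command line: name --argument value ..., lists and objects as JSON in quotes. send_rows: Moves the arm, as the interface text tells. Shifts and turns lie within -1 to 1; 1 stands for 500 mm of shift or 30 degrees of turn. Its arguments: {"type":"object","properties":{"motion":{"type":"array"},"grip_force":{"type":"number"}},"required":["motion"]}

```bash
mkdir -p pics
python3 - <<'E'
from workcell import env
import cv2,numpy as np
s=env.state();print({k:np.round(v,2) for k,v in s.items()})
for n in("side","top"):
    f=env.grab_frame(n);cv2.imwrite(f"pics/{n}0.png",f["frame"][:,:,::-1])
    print(n,{k:f[k] for k in f if k!="frame"})
E
```

```text
{'time_s': np.float64(0.0), 'qpos': array([-69.38,  18.35,  89.71,  -0.  ,  72.04,  -1.15]), 'qvel': array([ 0.04, -0.02,  0.03, -0.04, -0.07,  0.01]), 'effort': array([ -0.  , -41.25, -23.2 ,   0.07,   0.05,  -0.  ]), 'ee_pos': array([ 212.99, -533.56,  213.1 ]), 'ee_rot': array([-179.9 ,   -0.  ,   21.76]), 'force': array([-0.15, -0.43,  0.75]), 'torque': array([0.03, 0.02, 0.05]), 'gripper_force': np.float64(0.0), 'gripper_width': np.float64(91.06)}
side {'vertical_fov': 47.820138165838614, 'cx': 253.51289473763512, 'cy': 185.50871993673417, 'rvec': array([ 2.13816635, -0.00975007,  0.01647887]), 'tvec': array([-521.21470532,  141.47616575, 1327.11275675])}
top {'vertical_fov': 48.60309120361205, 'cx': 254.60144145690546, 'cy': 187.14488087991722, 'rvec': array([ 2.18188494, -2.174078  ,  0.04836119]), 'tvec': array([  18.57745228,  542.64617493, 1397.37748632])}
```

```bash
python3 -c "
import cv2,numpy as np
a=cv2.imread('pics/side0.png');b=cv2.imread('pics/top0.png')
cv2.imwrite('pics/both.png',cv2.resize(np.vstack([a,b]),None,fx=.78,fy=.78))"
```

```text
(no output)
```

View pics/side0.png

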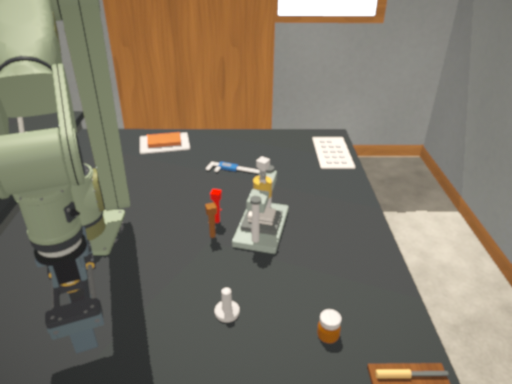

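View pics/top0.png

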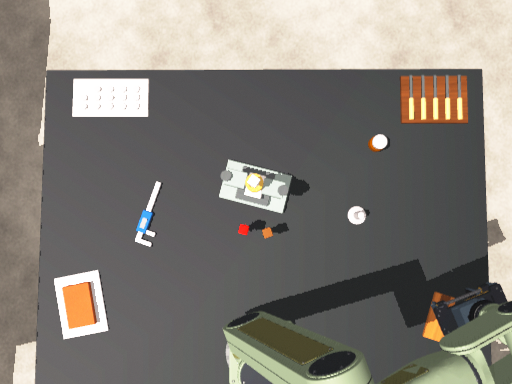

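The side view shows the press at about (262,215), with its brass boss at (263,185) and the steel head on top at (263,163). The look-alikes are red (216,195 side; 243,229 top) and brown (211,210 side; 267,232 top). The steel one in the boss (256,180 top) is the one that fits the description. I'll confirm that in an enlarged crop.

```bash
python3 -c "
import cv2,numpy as np
a=cv2.imread('pics/side0.png')[140:240,200:300];b=cv2.imread('pics/top0.png')[150:250,205:305]
r=lambda x:cv2.resize(x,(400,400),interpolation=cv2.INTER_NEAREST)
b2=cv2.imread('pics/top0.png')[160:210,230:280]
a2=cv2.imread('pics/side0.png')[150:200,238:288]
cv2.imwrite('pics/crop.png',np.hstack([cv2.resize(x,(400,400),interpolation=cv2.INTER_CUBIC) for x in (a2,b2)]))"
```

```text
(no output)
```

View pics/crop.png

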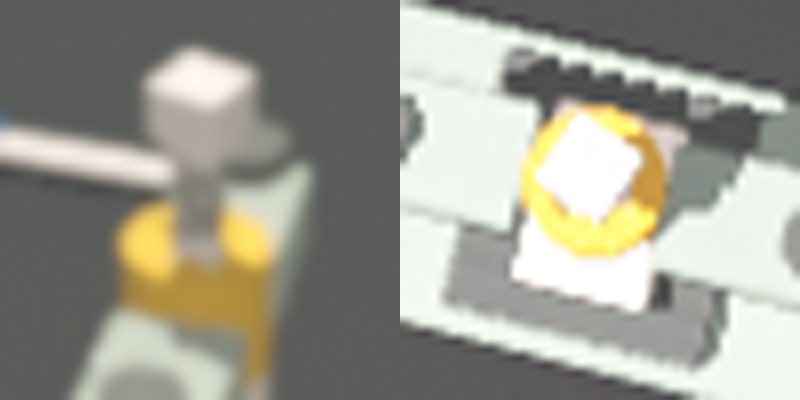

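```bash
cat > h.py <<'E'
import numpy as np,cv2
from workcell import env
def cam(f):
    h,w=f["frame"].shape[:2];fl=h/2/np.tan(np.radians(f["vertical_fov"]/2))
    K=np.array([[fl,0,f["cx"]],[0,fl,f["cy"]],[0,0,1.]])
    R=cv2.Rodrigues(np.array(f["rvec"]))[0];return K,R,np.array(f["tvec"])
def plane(f,uv,z):
    K,R,t=cam(f);C=-R.T@t
    d=(R.T@np.linalg.inv(K)@np.c_[np.array(uv,float),np.ones(len(uv))].T).T
    return C+d*((z-C[2])/d[:,2])[:,None]
def tri(fs,uvs):
    P=[]
    for f in fs:
        K,R,t=cam(f);P.append(K@np.c_[R,t])
    X=cv2.triangulatePoints(P[0],P[1],np.array(uvs[0],float).reshape(2,1),np.array(uvs[1],float).reshape(2,1)).ravel()
    return X[:3]/X[3]
def proj(f,X):
    K,R,t=cam(f);return cv2.projectPoints(np.array(X,float),R,t,K,None)[0].reshape(-1,2)
E
python3 - <<'E'
from h import *
np.set_printoptions(precision=1,suppress=True)
s,t=env.grab_frame("side"),env.grab_frame("top")
X=tri([s,t],[(262.6,159),(253.3,180)]);print("headtop",X)
c=np.array([(182,108),(242,155),(198,220),(137,172)])/8+[229.5,159.5]
p=plane(t,c,X[2]);print(p);d=np.diff(np.r_[p,p[:1]],axis=0)[:,:2];print(np.linalg.norm(d,axis=1),np.degrees(np.arctan2(d[:,1],d[:,0])))
# press crosshead/base direction: base lower edge, corners seen in top0
e=plane(t,[(229,160),(292,178),(283,213),(219,196)],25);print(e,np.degrees(np.arctan2(*(e[1]-e[0])[[1,0]])),e.mean(0))
m=tri([s,t],[(238+195/8,150+232/8),(229.5+195/8,159.5+180/8)]);print("mouth",m)
E
```

```text
headtop [546.5  19.5 243.8]
[[567.5  22.5 243.8]
 [551.    1.4 243.8]
 [528.2  16.7 243.8]
 [545.   38.2 243.8]]
[26.7 27.5 27.2 27.4] [-128.   146.2   51.9  -34.8]
[[ 632.5  106.    25. ]
 [ 572.8 -103.3   25. ]
 [ 457.   -73.6   25. ]
 [ 512.4  138.2   25. ]] -105.90065903528792 [543.7  16.8  25. ]
mouth [546.6  19.4 177.6]
```

The crop confirms the steel square-headed bolt. Its axis is at (546.5, 19.5) with the head top at z≈244 and the flats at yaw ≈54° (mod 90). I'll go above it at a safe height.

>>> send_rows --motion '[{"tz": -0.06,"gripper": -1},{"tz": -0.06,"gripper": -1},{"tz": -0.06,"gripper": -1},{"tx": 0.0644,"ty": -0.0488,"gripper": -1},{"tx": 0.0644,"ty": -0.0488,"gripper": -1},{"tx": 0.0644,"ty": -0.0488,"gripper": -1},{"tx": 0.0644,"ty": -0.0488,"gripper": -1},{"tx": 0.0644,"ty": -0.0488,"gripper": -1},{"tx": 0.0644,"ty": -0.0488,"gripper": -1},{"tx": 0.0644,"ty": -0.0488,"gripper": -1},{"tx": 0.0644,"ty": -0.0488,"gripper": -1}]'

```text
invalid input at $.motion[0]: expected keys tx, ty, tz, rx, ry, rz, gripper
```

>>> send_rows --motion '[{"tx": 0.0644,"ty": -0.0488,"gripper": -1},{"tx": 0.0644,"ty": -0.0488,"gripper": -1},{"tx": 0.0644,"ty": -0.0488,"gripper": -1},{"tx": 0.0644,"ty": -0.0488,"gripper": -1},{"tx": 0.0644,"ty": -0.0488,"gripper": -1},{"tx": 0.0644,"ty": -0.0488,"gripper": -1},{"tx": 0.0644,"ty": -0.0488,"gripper": -1},{"tx": 0.0644,"ty": -0.0488,"gripper": -1},{"gripper": -1},{"gripper": -1}]'

```text
invalid input at $.motion[0]: expected keys tx, ty, tz, rx, ry, rz, gripper
```

>>> send_rows --motion '[{"tx": 0,"ty": 0,"tz": -0.06,"rx": 0,"ry": 0,"rz": 0,"gripper": -1},{"tx": 0,"ty": 0,"tz": -0.06,"rx": 0,"ry": 0,"rz": 0,"gripper": -1},{"tx": 0,"ty": 0,"tz": -0.06,"rx": 0,"ry": 0,"rz": 0,"gripper": -1},{"tx": 0.0644,"ty": -0.0488,"tz": 0,"rx": 0,"ry": 0,"rz": 0,"gripper": -1},{"tx": 0.0644,"ty": -0.0488,"tz": 0,"rx": 0,"ry": 0,"rz": 0,"gripper": -1},{"tx": 0.0644,"ty": -0.0488,"tz": 0,"rx": 0,"ry": 0,"rz": 0,"gripper": -1},{"tx": 0.0644,"ty": -0.0488,"tz": 0,"rx": 0,"ry": 0,"rz": 0,"gripper": -1},{"tx": 0.0644,"ty": -0.0488,"tz": 0,"rx": 0,"ry": 0,"rz": 0,"gripper": -1},{"tx": 0.0644,"ty": -0.0488,"tz": 0,"rx": 0,"ry": 0,"rz": 0,"gripper": -1},{"tx": 0.0644,"ty": -0.0488,"tz": 0,"rx": 0,"ry": 0,"rz": 0,"gripper": -1},{"tx": 0.0644,"ty": -0.0488,"tz": 0,"rx": 0,"ry": 0,"rz": 0,"gripper": -1}]'

```text
time_s: 1.58
ee_pos: [380.5, -256.0, 303.9]
ee_rot: [180.0, -0.0, 21.8]
force: [-0.1, -0.5, -0.2]
gripper_width: 91.0
gripper_force: 0.0
```

>>> send_rows --motion '[{"tx": 0.0644,"ty": -0.0488,"tz": 0,"rx": 0,"ry": 0,"rz": 0,"gripper": -1},{"tx": 0.0644,"ty": -0.0488,"tz": 0,"rx": 0,"ry": 0,"rz": 0,"gripper": -1},{"tx": 0.0644,"ty": -0.0488,"tz": 0,"rx": 0,"ry": 0,"rz": 0,"gripper": -1},{"tx": 0.0644,"ty": -0.0488,"tz": 0,"rx": 0,"ry": 0,"rz": 0,"gripper": -1},{"tx": 0.0644,"ty": -0.0488,"tz": 0,"rx": 0,"ry": 0,"rz": 0,"gripper": -1},{"tx": 0.0644,"ty": -0.0488,"tz": 0,"rx": 0,"ry": 0,"rz": 0,"gripper": -1},{"tx": 0.0644,"ty": -0.0488,"tz": 0,"rx": 0,"ry": 0,"rz": 0,"gripper": -1},{"tx": 0.0644,"ty": -0.0488,"tz": 0,"rx": 0,"ry": 0,"rz": 0,"gripper": -1},{"tx": 0,"ty": 0,"tz": 0,"rx": 0,"ry": 0,"rz": -0.3,"gripper": -1},{"tx": 0,"ty": 0,"tz": 0,"rx": 0,"ry": 0,"rz": -0.3,"gripper": -1},{"tx": 0,"ty": 0,"tz": 0,"rx": 0,"ry": 0,"rz": -0.3,"gripper": -1},{"tx": 0,"ty": 0,"tz": 0,"rx": 0,"ry": 0,"rz": -0.17,"gripper": -1}]'

```text
time_s: 3.08
ee_pos: [546.8, 19.6, 303.6]
ee_rot: [-180.0, 0.0, 54.1]
force: [0.2, 0.3, -0.7]
gripper_width: 90.9
gripper_force: 0.0
```

>>> send_rows --grip_force 4 --motion '[{"tx": 0,"ty": 0,"tz": 0.04,"rx": 0,"ry": 0,"rz": 0,"gripper": -1},{"tx": 0,"ty": 0,"tz": 0.05,"rx": 0,"ry": 0,"rz": 0,"gripper": -1},{"tx": 0,"ty": 0,"tz": 0.05,"rx": 0,"ry": 0,"rz": 0,"gripper": -1},{"tx": 0,"ty": 0,"tz": 0.04,"rx": 0,"ry": 0,"rz": 0,"gripper": -1},{"tx": 0,"ty": 0,"tz": 0,"rx": 0,"ry": 0,"rz": 0,"gripper": 0.2},{"tx": 0,"ty": 0,"tz": 0,"rx": 0,"ry": 0,"rz": 0,"gripper": 0.2},{"tx": 0,"ty": 0,"tz": 0,"rx": 0,"ry": 0,"rz": 0,"gripper": 0.2},{"tx": 0,"ty": 0,"tz": 0,"rx": 0,"ry": 0,"rz": 0,"gripper": 0.2}]'

```text
time_s: 4.08
ee_pos: [547.3, 19.6, 214.7]
ee_rot: [179.9, -0.0, 53.9]
force: [0.4, -0.9, 0.2]
gripper_width: 53.9
gripper_force: 0.0
```

```bash
cat > look.py <<'E'
from h import *
import sys
f=env.grab_frame("side")["frame"][140:200,228:298,::-1];t=env.grab_frame("top")["frame"][150:210,220:290,::-1]
cv2.imwrite(sys.argv[1],np.hstack([cv2.resize(x,(400,343),interpolation=cv2.INTER_CUBIC) for x in (f,t)]))
E
python3 look.py pics/l1.png
```

```text
(no output)
```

View pics/l1.png

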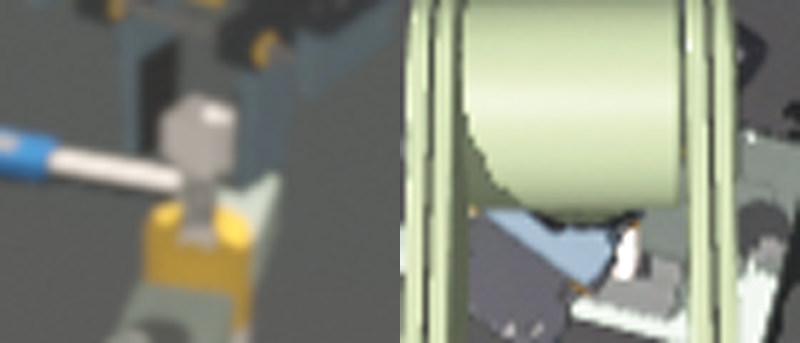

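Head stays between the two fingers at the right height (side crop (198,140)). I'll close loosely.

>>> send_rows --motion '[{"tx": 0,"ty": 0,"tz": 0,"rx": 0,"ry": 0,"rz": 0,"gripper": 0.34},{"tx": 0,"ty": 0,"tz": 0,"rx": 0,"ry": 0,"rz": 0,"gripper": 0.34},{"tx": 0,"ty": 0,"tz": 0,"rx": 0,"ry": 0,"rz": 0,"gripper": 0.34},{"tx": 0,"ty": 0,"tz": 0,"rx": 0,"ry": 0,"rz": 0,"gripper": 0.34},{"tx": 0,"ty": 0,"tz": 0,"rx": 0,"ry": 0,"rz": 0,"gripper": 0.34},{"tx": 0,"ty": 0,"tz": 0,"rx": 0,"ry": 0,"rz": 0,"gripper": 0.34}]'

```text
time_s: 4.92
ee_pos: [546.9, 19.6, 213.9]
ee_rot: [-180.0, 0.0, 53.9]
force: [-1.5, 1.1, 0.7]
gripper_width: 29.8
gripper_force: 0.4
```

>>> send_rows --motion '[{"tx": 0,"ty": 0,"tz": 0,"rx": 0,"ry": 0,"rz": -0.15,"gripper": 0.34},{"tx": 0,"ty": 0,"tz": 0,"rx": 0,"ry": 0,"rz": -0.15,"gripper": 0.34},{"tx": 0,"ty": 0,"tz": 0,"rx": 0,"ry": 0,"rz": -0.15,"gripper": 0.34},{"tx": 0,"ty": 0,"tz": 0,"rx": 0,"ry": 0,"rz": -0.15,"gripper": 0.34},{"tx": 0,"ty": 0,"tz": 0,"rx": 0,"ry": 0,"rz": -0.15,"gripper": 0.34},{"tx": 0,"ty": 0,"tz": 0,"rx": 0,"ry": 0,"rz": -0.15,"gripper": 0.34},{"tx": 0,"ty": 0,"tz": 0,"rx": 0,"ry": 0,"rz": 0,"gripper": 0.34}]'

```text
time_s: 5.8
ee_pos: [546.8, 19.6, 213.8]
ee_rot: [-180.0, 0.0, 80.8]
force: [-0.7, 0.6, 0.3]
gripper_width: 30.2
gripper_force: 0.3
```

```bash
cat > col.py <<'E'
from h import *
# brightness down the bolt's axis in the side view; shank/boss boundary by saturation
f=env.grab_frame("side");im=f["frame"]
x=int(round(proj(f,[[546.7,19.5,205]])[0,0]))
for z in (243,221,175): print(z,proj(f,[[546.7,19.5,z]]).round(1))
g=cv2.cvtColor(im,cv2.COLOR_RGB2GRAY)
print("axis",g[150:186,x-1:x+2].mean(1).astype(int)); print("right",g[150:186,x+3]);print("left",g[150:186,x-4])
s=env.state();print(s["ee_pos"].round(1),s["ee_rot"].round(1),s["torque"].round(2),s["force"].round(1),s["qpos"].round(1),s["gripper_width"])
E
python3 col.py; python3 look.py pics/l2.png
```

```text
243 [[263.1 159.2]]
221 [[263. 166.]]
175 [[262.7 179.7]]
axis [ 91  92  92  92  92  96 126 182 212 200 200 214 199 178 173 173 172 172
 171 168 160 143 130 127 129 130 132 134 133 141 155 163 160 151 144 144]
right [ 92  91  92  92  92  92 110 168 213 220 215 218 199 176 171 171 170 169
 167 160 142 126 129 154 175 187 193 193 197 201 197 182 160 145 142 143]
left [ 74  75  73  73  75  78  86 102 120 135 149 158 166 171 172 171 170 168
 163 174 204 215 196 164 156 169 179 172 163 170 164 155 148 143 142 143]
[546.9  19.5 213.8] [-180.     0.    80.8] [ 0.11 -0.06  0.03] [-0.4  0.9  0.7] [ 0.8 15.8 93.3 -0.  70.9 10.1] 30.631562502777026
```

View pics/l2.png

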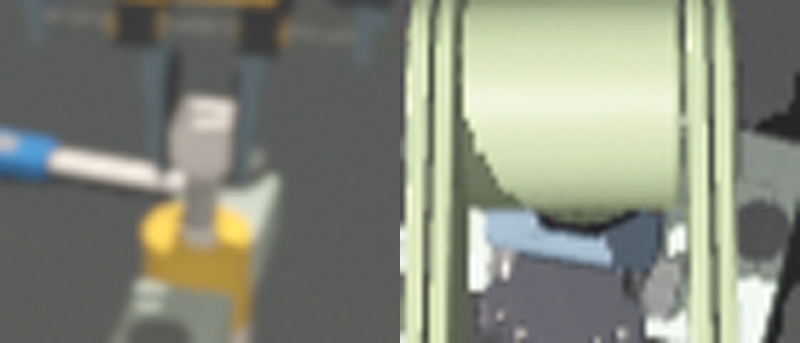

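The bolt has turned about 25° and still stands high, with the head's lower edge at side row ≈171. I'll go on backward in small steps.

>>> send_rows --motion '[{"tx": 0,"ty": 0,"tz": 0,"rx": 0,"ry": 0,"rz": -0.13,"gripper": 0.34},{"tx": 0,"ty": 0,"tz": 0,"rx": 0,"ry": 0,"rz": -0.13,"gripper": 0.34},{"tx": 0,"ty": 0,"tz": 0,"rx": 0,"ry": 0,"rz": -0.13,"gripper": 0.34},{"tx": 0,"ty": 0,"tz": 0,"rx": 0,"ry": 0,"rz": -0.13,"gripper": 0.34},{"tx": 0,"ty": 0,"tz": 0,"rx": 0,"ry": 0,"rz": 0,"gripper": 0.34},{"tx": 0,"ty": 0,"tz": 0,"rx": 0,"ry": 0,"rz": 0,"gripper": 0.34}]'

```text
time_s: 6.7
ee_pos: [546.9, 19.5, 213.8]
ee_rot: [-180.0, 0.0, 96.4]
force: [0.0, 0.6, -0.8]
gripper_width: 30.1
gripper_force: 0.5
```

```bash
python3 col.py
```

```text
243 [[263.1 159.2]]
221 [[263. 166.]]
175 [[262.7 179.7]]
axis [ 91  91  91  91  91  95 123 185 217 207 205 218 203 180 173 173 172 172
 170 166 159 144 129 124 126 130 132 135 135 142 156 163 160 150 144 143]
right [ 91  91  90  91  91  94 123 187 229 232 220 220 202 178 173 173 173 172
 169 158 141 124 124 146 170 183 191 194 197 201 198 182 160 145 141 142]
left [ 91  91  89  84  81  80  98 144 180 183 171 172 163 149 144 144 143 143
 139 136 154 174 175 163 163 175 184 177 168 179 182 165 145 141 141 143]
[546.9  19.5 213.9] [-180.     0.    96.4] [ 0.1  -0.   -0.03] [-0.2  0.5 -1. ] [ 0.8 15.8 93.3 -0.  70.9 -5.6] 30.132109355340713
```

>>> send_rows --motion '[{"tx": 0,"ty": 0,"tz": 0,"rx": 0,"ry": 0,"rz": -0.1,"gripper": 0.34},{"tx": 0,"ty": 0,"tz": 0,"rx": 0,"ry": 0,"rz": -0.1,"gripper": 0.34},{"tx": 0,"ty": 0,"tz": 0,"rx": 0,"ry": 0,"rz": -0.1,"gripper": 0.34},{"tx": 0,"ty": 0,"tz": 0,"rx": 0,"ry": 0,"rz": -0.1,"gripper": 0.34},{"tx": 0,"ty": 0,"tz": 0,"rx": 0,"ry": 0,"rz": 0,"gripper": 0.34},{"tx": 0,"ty": 0,"tz": 0,"rx": 0,"ry": 0,"rz": 0,"gripper": 0.34}]'

```text
time_s: 7.5
ee_pos: [547.1, 19.5, 214.0]
ee_rot: [180.0, 0.0, 108.4]
force: [-0.7, 0.4, -0.3]
gripper_width: 30.2
gripper_force: 0.0
```

```bash
python3 col.py
```

```text
243 [[263.1 159.2]]
221 [[263. 166.]]
175 [[262.7 179.7]]
axis [ 88  90  91  91  91  91  91  93 118 184 231 244 233 208 193 183 174 172
 171 171 170 167 160 142 131 132 132 131 131 130 129 133 141 143 143 144]
right [ 83  82  83  83  83  83  83  86 116 179 222 228 203 182 185 180 173 172
 171 172 169 159 147 149 164 176 181 181 181 177 157 143 144 143 142 142]
left [ 82  95  99  98  96  92  93  93  94  99 108 116 118 111 104 103 103 102
 100 100 103 110 128 152 171 184 186 178 166 172 183 195 198 189 165 147]
[547.1  19.5 214. ] [180.    0.  108.4] [ 0.03 -0.12  0.04] [-0.2 -0.4  1.5] [  0.8  15.8  93.2  -0.   70.9 -17.6] 30.15581453951326
```

Dropped: the head's edges moved down about 2 px (≈7 mm). One look to confirm, then I'll follow it down and turn forward.

```bash
python3 look.py pics/l3.png
```

```text
(no output)
```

View pics/l3.png

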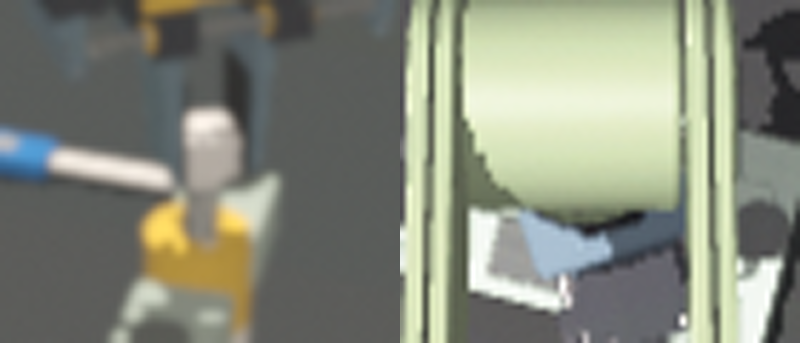

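The head now sits lower (crop top edge 110 against 95) and the teeth have vanished into the mouth. I'll turn forward, following the sink.

>>> send_rows --motion '[{"tx": 0,"ty": 0,"tz": 0.008,"rx": 0,"ry": 0,"rz": 0,"gripper": 0.34},{"tx": 0,"ty": 0,"tz": 0.006,"rx": 0,"ry": 0,"rz": 0,"gripper": 0.34},{"tx": 0,"ty": 0,"tz": 0,"rx": 0,"ry": 0,"rz": 0.15,"gripper": 0.34},{"tx": 0,"ty": 0,"tz": 0,"rx": 0,"ry": 0,"rz": 0.15,"gripper": 0.34},{"tx": 0,"ty": 0,"tz": 0,"rx": 0,"ry": 0,"rz": 0.2,"gripper": 0.34},{"tx": 0,"ty": 0,"tz": 0.0006,"rx": 0,"ry": 0,"rz": 0.2,"gripper": 0.34},{"tx": 0,"ty": 0,"tz": 0.0006,"rx": 0,"ry": 0,"rz": 0.2,"gripper": 0.34},{"tx": 0,"ty": 0,"tz": 0.0006,"rx": 0,"ry": 0,"rz": 0.2,"gripper": 0.34},{"tx": 0,"ty": 0,"tz": 0.0006,"rx": 0,"ry": 0,"rz": 0.2,"gripper": 0.34},{"tx": 0,"ty": 0,"tz": 0.0006,"rx": 0,"ry": 0,"rz": 0.2,"gripper": 0.34},{"tx": 0,"ty": 0,"tz": 0.0006,"rx": 0,"ry": 0,"rz": 0.2,"gripper": 0.34},{"tx": 0,"ty": 0,"tz": 0.0006,"rx": 0,"ry": 0,"rz": 0.2,"gripper": 0.34}]'

```text
time_s: 9.15
ee_pos: [546.3, 19.4, 204.4]
ee_rot: [-179.9, 0.1, 51.3]
force: [-1.2, -0.7, -0.8]
gripper_width: 30.0
gripper_force: 0.6
```

```bash
python3 col.py
```

```text
243 [[263.1 159.2]]
221 [[263. 166.]]
175 [[262.7 179.7]]
axis [ 59  59  59  64  73  79  81  81  84 103 131 147 151 150 150 152 153 154
 154 153 153 153 150 142 128 121 125 128 129 131 131 134 140 143 143 144]
right [ 65  69  68  66  73  90  97  98  97  97  97  99  99  98  98  98  98  99
 100  99 100 100  99 102 115 143 170 183 188 182 161 144 140 140 142 143]
left [ 94  85  69  56  51  51  50  50  51  53  67 100 136 158 168 170 170 169
 169 170 173 179 175 168 175 188 193 181 156 140 135 136 138 140 141 143]
[546.5  19.4 204.4] [-1.80e+02  1.00e-01  5.11e+01] [-0.05  0.02 -0.01] [ 0.3  0.6 -0.9] [ 0.8 16.2 94.2 -0.  69.7 39.7] 30.010513650668962
```

>>> send_rows --motion '[{"tx": 0,"ty": 0,"tz": 0.0009,"rx": 0,"ry": 0,"rz": 0.25,"gripper": 0.34},{"tx": 0,"ty": 0,"tz": 0.0009,"rx": 0,"ry": 0,"rz": 0.3,"gripper": 0.34},{"tx": 0,"ty": 0,"tz": 0.0009,"rx": 0,"ry": 0,"rz": 0.3,"gripper": 0.34},{"tx": 0,"ty": 0,"tz": 0.0009,"rx": 0,"ry": 0,"rz": 0.3,"gripper": 0.34},{"tx": 0,"ty": 0,"tz": 0.0009,"rx": 0,"ry": 0,"rz": 0.3,"gripper": 0.34},{"tx": 0,"ty": 0,"tz": 0.0009,"rx": 0,"ry": 0,"rz": 0.3,"gripper": 0.34},{"tx": 0,"ty": 0,"tz": 0.0009,"rx": 0,"ry": 0,"rz": 0.3,"gripper": 0.34},{"tx": 0,"ty": 0,"tz": 0.0009,"rx": 0,"ry": 0,"rz": 0.3,"gripper": 0.34},{"tx": 0,"ty": 0,"tz": 0.0009,"rx": 0,"ry": 0,"rz": 0.3,"gripper": 0.34},{"tx": 0,"ty": 0,"tz": 0.0009,"rx": 0,"ry": 0,"rz": 0.25,"gripper": 0.34},{"tx": 0,"ty": 0,"tz": 0,"rx": 0,"ry": 0,"rz": 0.1,"gripper": 0.34},{"tx": 0,"ty": 0,"tz": 0,"rx": 0,"ry": 0,"rz": 0,"gripper": 0.34}]'

```text
time_s: 10.7
ee_pos: [546.8, 19.6, 200.1]
ee_rot: [180.0, 0.0, -38.4]
force: [-0.3, 0.3, 1.2]
gripper_width: 30.2
gripper_force: 0.0
```

```bash
python3 col.py
```

```text
243 [[263.1 159.2]]
221 [[263. 166.]]
175 [[262.7 179.7]]
axis [113 120 112 106 105  99  94  94  94  93  93  94  97 101 103 103 104 103
 104 105 105 105 105 105 105 104 107 118 128 132 129 127 130 136 140 143]
right [ 75  94 106 105  96  80  65  58  58  57  57  66 102 137 154 159 159 158
 158 160 160 160 162 169 181 190 193 188 171 149 135 134 137 139 141 142]
left [ 60  63  71  82  94  98  98  96  96  97  98  98  98  98  98  98  98  98
  97  98  98  98  97  98 104 135 166 173 166 171 183 191 177 154 144 143]
[546.9  19.5 200.2] [180.   -0.  -38.4] [0.1  0.04 0.03] [ 0.1  1.  -0.2] [  0.8  16.4  94.6  -0.   69.1 129.3] 30.061413001264356
```

>>> send_rows --motion '[{"tx": 0,"ty": 0,"tz": 0,"rx": 0,"ry": 0,"rz": 0,"gripper": -0.5},{"tx": 0,"ty": 0,"tz": 0,"rx": 0,"ry": 0,"rz": 0,"gripper": -0.5},{"tx": 0,"ty": 0,"tz": 0,"rx": 0,"ry": 0,"rz": 0,"gripper": -0.5},{"tx": 0,"ty": 0,"tz": 0,"rx": 0,"ry": 0,"rz": 0,"gripper": -0.5},{"tx": 0,"ty": 0,"tz": 0,"rx": 0,"ry": 0,"rz": 0,"gripper": -0.5},{"tx": 0,"ty": 0,"tz": 0,"rx": 0,"ry": 0,"rz": 0,"gripper": -0.5}]'

```text
time_s: 11.5
ee_pos: [546.9, 19.5, 200.3]
ee_rot: [180.0, -0.0, -38.5]
force: [-0.0, -0.5, 0.2]
gripper_width: 68.5
gripper_force: 0.0
```

```bash
python3 col.py|tail -1; python3 look.py pics/l4.png
```

```text
[546.9  19.5 200.3] [180.   -0.  -38.5] [ 0.04  0.06 -0.06] [ 0.6 -0.7  0.1] [  0.8  16.3  94.5  -0.   69.1 129.4] 68.0757157091086
```

View pics/l4.png

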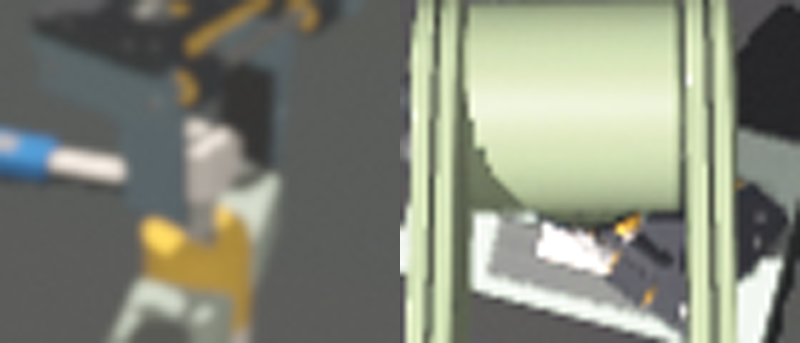

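The bolt stays lower and upright in the open jaws (head at crop (212,160)). I'll swing the open gripper back.

>>> send_rows --motion '[{"tx": 0,"ty": 0,"tz": 0,"rx": 0,"ry": 0,"rz": -0.3,"gripper": -0.5},{"tx": 0,"ty": 0,"tz": 0,"rx": 0,"ry": 0,"rz": -0.35,"gripper": -0.5},{"tx": 0,"ty": 0,"tz": 0,"rx": 0,"ry": 0,"rz": -0.35,"gripper": -0.5},{"tx": 0,"ty": 0,"tz": 0,"rx": 0,"ry": 0,"rz": -0.35,"gripper": -0.5},{"tx": 0,"ty": 0,"tz": 0,"rx": 0,"ry": 0,"rz": -0.35,"gripper": -0.5},{"tx": 0,"ty": 0,"tz": 0,"rx": 0,"ry": 0,"rz": -0.35,"gripper": -0.5},{"tx": 0,"ty": 0,"tz": 0,"rx": 0,"ry": 0,"rz": -0.35,"gripper": -0.5},{"tx": 0,"ty": 0,"tz": 0,"rx": 0,"ry": 0,"rz": -0.35,"gripper": -0.5},{"tx": 0,"ty": 0,"tz": 0,"rx": 0,"ry": 0,"rz": -0.35,"gripper": -0.5},{"tx": 0,"ty": 0,"tz": 0,"rx": 0,"ry": 0,"rz": -0.35,"gripper": -0.5},{"tx": 0,"ty": 0,"tz": 0,"rx": 0,"ry": 0,"rz": -0.35,"gripper": -0.5},{"tx": 0,"ty": 0,"tz": 0,"rx": 0,"ry": 0,"rz": -0.35,"gripper": -0.5}]'

```text
time_s: 13.15
ee_pos: [546.9, 19.5, 200.3]
ee_rot: [180.0, 0.0, 86.3]
force: [-0.1, -0.3, -0.3]
gripper_width: 68.5
gripper_force: 0.0
```

>>> send_rows --motion '[{"tx": 0,"ty": 0,"tz": 0,"rx": 0,"ry": 0,"rz": -0.35,"gripper": -0.5},{"tx": 0,"ty": 0,"tz": 0,"rx": 0,"ry": 0,"rz": -0.35,"gripper": -0.5},{"tx": 0,"ty": 0,"tz": 0,"rx": 0,"ry": 0,"rz": -0.35,"gripper": -0.5},{"tx": 0,"ty": 0,"tz": 0,"rx": 0,"ry": 0,"rz": -0.35,"gripper": -0.5},{"tx": 0,"ty": 0,"tz": 0,"rx": 0,"ry": 0,"rz": -0.35,"gripper": -0.5},{"tx": 0,"ty": 0,"tz": 0,"rx": 0,"ry": 0,"rz": -0.35,"gripper": -0.5},{"tx": 0,"ty": 0,"tz": 0,"rx": 0,"ry": 0,"rz": -0.35,"gripper": -0.5},{"tx": 0,"ty": 0,"tz": 0,"rx": 0,"ry": 0,"rz": -0.35,"gripper": -0.5},{"tx": 0,"ty": 0,"tz": 0,"rx": 0,"ry": 0,"rz": -0.35,"gripper": -0.5},{"tx": 0,"ty": 0,"tz": 0,"rx": 0,"ry": 0,"rz": -0.35,"gripper": -0.5},{"tx": 0,"ty": 0,"tz": 0,"rx": 0,"ry": 0,"rz": -0.35,"gripper": -0.5},{"tx": 0,"ty": 0,"tz": 0,"rx": 0,"ry": 0,"rz": -0.35,"gripper": -0.5}]'

```text
time_s: 14.65
ee_pos: [546.9, 19.5, 200.3]
ee_rot: [-180.0, -0.0, -147.7]
force: [-0.0, 0.0, -0.8]
gripper_width: 68.4
gripper_force: 0.0
```

```bash
python3 col.py
```

```text
243 [[263.1 159.2]]
221 [[263. 166.]]
175 [[262.7 179.7]]
axis [ 59  58  57  60  63  67  69  70  75  83  95 120 153 188 221 241 240 218
 188 172 169 168 168 168 160 143 130 128 130 130 128 127 130 136 140 144]
right [ 58  61  82 110 125 125 123 116 100  90  93  98 108 125 151 175 178 156
 132 123 122 120 119 118 113 106 102 101 103 107 118 130 136 139 141 142]
left [ 85  71  58  55  54  54  54  53  54  54  56  71 108 144 168 184 188 178
 171 169 169 168 166 160 154 146 136 132 131 130 133 137 139 141 141 144]
[547.   19.5 200.3] [-180.    -0.  -147.5] [ 0.12 -0.09  0.03] [ 0.4 -1.  -0.4] [   0.8   16.3   94.5   -0.    69.1 -121.7] 68.4867327963699
```

>>> send_rows --motion '[{"tx": 0,"ty": 0,"tz": 0,"rx": 0,"ry": 0,"rz": -0.29,"gripper": -0.3},{"tx": 0,"ty": 0,"tz": 0,"rx": 0,"ry": 0,"rz": -0.28,"gripper": -0.3},{"tx": 0,"ty": 0,"tz": 0,"rx": 0,"ry": 0,"rz": 0,"gripper": 0.34},{"tx": 0,"ty": 0,"tz": 0,"rx": 0,"ry": 0,"rz": 0,"gripper": 0.34},{"tx": 0,"ty": 0,"tz": 0,"rx": 0,"ry": 0,"rz": 0,"gripper": 0.34},{"tx": 0,"ty": 0,"tz": 0,"rx": 0,"ry": 0,"rz": 0,"gripper": 0.34},{"tx": 0,"ty": 0,"tz": 0,"rx": 0,"ry": 0,"rz": 0,"gripper": 0.34},{"tx": 0,"ty": 0,"tz": 0,"rx": 0,"ry": 0,"rz": 0,"gripper": 0.34},{"tx": 0,"ty": 0,"tz": 0,"rx": 0,"ry": 0,"rz": 0,"gripper": 0.34},{"tx": 0,"ty": 0,"tz": 0,"rx": 0,"ry": 0,"rz": 0,"gripper": 0.34}]'

```text
time_s: 15.95
ee_pos: [546.9, 19.6, 200.4]
ee_rot: [180.0, 0.0, -130.9]
force: [-1.6, 2.5, 1.2]
gripper_width: 30.0
gripper_force: 1.7
```

Gripped loosely again. I'll turn forward about 220° more in two parts.

>>> send_rows --motion '[{"tx": 0,"ty": 0,"tz": 0.0009,"rx": 0,"ry": 0,"rz": 0.2,"gripper": 0.34},{"tx": 0,"ty": 0,"tz": 0.0009,"rx": 0,"ry": 0,"rz": 0.3,"gripper": 0.34},{"tx": 0,"ty": 0,"tz": 0.0009,"rx": 0,"ry": 0,"rz": 0.3,"gripper": 0.34},{"tx": 0,"ty": 0,"tz": 0.0009,"rx": 0,"ry": 0,"rz": 0.3,"gripper": 0.34},{"tx": 0,"ty": 0,"tz": 0.0009,"rx": 0,"ry": 0,"rz": 0.3,"gripper": 0.34},{"tx": 0,"ty": 0,"tz": 0.0009,"rx": 0,"ry": 0,"rz": 0.3,"gripper": 0.34},{"tx": 0,"ty": 0,"tz": 0.0009,"rx": 0,"ry": 0,"rz": 0.3,"gripper": 0.34},{"tx": 0,"ty": 0,"tz": 0.0009,"rx": 0,"ry": 0,"rz": 0.3,"gripper": 0.34},{"tx": 0,"ty": 0,"tz": 0.0009,"rx": 0,"ry": 0,"rz": 0.3,"gripper": 0.34},{"tx": 0,"ty": 0,"tz": 0.0009,"rx": 0,"ry": 0,"rz": 0.3,"gripper": 0.34},{"tx": 0,"ty": 0,"tz": 0.0009,"rx": 0,"ry": 0,"rz": 0.3,"gripper": 0.34},{"tx": 0,"ty": 0,"tz": 0.0009,"rx": 0,"ry": 0,"rz": 0.3,"gripper": 0.34}]'

```text
time_s: 17.45
ee_pos: [547.0, 19.0, 194.6]
ee_rot: [-180.0, 0.1, 123.8]
force: [-0.7, 0.6, -0.4]
gripper_width: 30.5
gripper_force: 0.8
```

```bash
python3 col.py
```

```text
243 [[263.1 159.2]]
221 [[263. 166.]]
175 [[262.7 179.7]]
axis [ 60  59  59  58  59  60  65  75  84  86  86  88 112 155 183 187 180 192
 199 179 155 148 147 148 149 150 144 129 119 124 130 136 141 143 143 144]
right [ 76  73  72  70  66  59  55  54  53  52  52  54  63  90 127 158 191 210
 197 176 170 168 168 168 171 177 182 175 155 138 136 138 139 140 141 143]
left [ 82  85 108 122 125 118 102  88  90  96  98  99 100  99  99  99  98  98
  97  97  96  97  96  96  96  99 111 131 153 174 182 172 153 142 141 144]
[547.1  19.  194.6] [-1.800e+02  1.000e-01  1.236e+02] [ 0.04 -0.17  0.02] [ 0.4  0.5 -0.2] [  0.8  16.6  95.1  -0.1  68.3 -32.7] 29.935578311243123
```

>>> send_rows --motion '[{"tx": 0,"ty": 0,"tz": 0.001,"rx": 0,"ry": 0,"rz": 0.3,"gripper": 0.34},{"tx": 0,"ty": 0,"tz": 0.001,"rx": 0,"ry": 0,"rz": 0.33,"gripper": 0.34},{"tx": 0,"ty": 0,"tz": 0.001,"rx": 0,"ry": 0,"rz": 0.33,"gripper": 0.34},{"tx": 0,"ty": 0,"tz": 0.001,"rx": 0,"ry": 0,"rz": 0.33,"gripper": 0.34},{"tx": 0,"ty": 0,"tz": 0.001,"rx": 0,"ry": 0,"rz": 0.33,"gripper": 0.34},{"tx": 0,"ty": 0,"tz": 0.001,"rx": 0,"ry": 0,"rz": 0.33,"gripper": 0.34},{"tx": 0,"ty": 0,"tz": 0.001,"rx": 0,"ry": 0,"rz": 0.33,"gripper": 0.34},{"tx": 0,"ty": 0,"tz": 0.001,"rx": 0,"ry": 0,"rz": 0.33,"gripper": 0.34},{"tx": 0,"ty": 0,"tz": 0.001,"rx": 0,"ry": 0,"rz": 0.33,"gripper": 0.34},{"tx": 0,"ty": 0,"tz": 0.001,"rx": 0,"ry": 0,"rz": 0.33,"gripper": 0.34},{"tx": 0,"ty": 0,"tz": 0.001,"rx": 0,"ry": 0,"rz": 0.3,"gripper": 0.34},{"tx": 0,"ty": 0,"tz": 0,"rx": 0,"ry": 0,"rz": 0.2,"gripper": 0.34}]'

```text
time_s: 19.0
ee_pos: [546.7, 19.2, 189.0]
ee_rot: [180.0, 0.1, 10.9]
force: [-0.9, 1.1, -0.6]
gripper_width: 30.1
gripper_force: 0.5
```

>>> send_rows --grip_force 20 --motion '[{"tx": 0,"ty": 0,"tz": 0,"rx": 0,"ry": 0,"rz": 0,"gripper": 0.34},{"tx": 0,"ty": 0,"tz": 0,"rx": 0,"ry": 0,"rz": 0,"gripper": 0.34},{"tx": 0,"ty": 0,"tz": 0,"rx": 0,"ry": 0,"rz": 0,"gripper": 0.5},{"tx": 0,"ty": 0,"tz": 0,"rx": 0,"ry": 0,"rz": 0,"gripper": 0.5},{"tx": 0,"ty": 0,"tz": 0,"rx": 0,"ry": 0,"rz": 0,"gripper": 0.5},{"tx": 0,"ty": 0,"tz": 0,"rx": 0,"ry": 0,"rz": 0,"gripper": 0.5}]'

```text
time_s: 19.75
ee_pos: [546.8, 19.4, 189.4]
ee_rot: [180.0, 0.0, 11.0]
force: [-1.1, 1.4, -0.9]
gripper_width: 27.9
gripper_force: 20.0
```

```bash
python3 col.py; python3 look.py pics/l5.png
```

```text
243 [[263.1 159.2]]
221 [[263. 166.]]
175 [[262.7 179.7]]
axis [ 58  59  62  64  62  61  66  81  94 100 101 101 101 100 101 101 101 101
 101 101 102 102 101 101 101 102 102 102 101 107 121 130 136 139 140 143]
right [ 57  58  60  62  61  60  68  84  97 101 102 101 102 102 101 102 102 101
 102 101 102 101 102 102 101 101 101 103 103 111 124 132 135 138 140 143]
left [ 60  61  65  62  60  59  63  77  93 101 102 103 103 102 100 100 103 108
 114 115 117 116 116 117 118 119 115 112 112 116 126 136 139 141 141 144]
[546.8  19.4 189.4] [180.   0.  11.] [-0.02  0.2  -0.  ] [-0.7 -0.5 -0.6] [ 0.8 16.8 95.5 -0.  67.7 79.9] 27.785141574814595
```

View pics/l5.png

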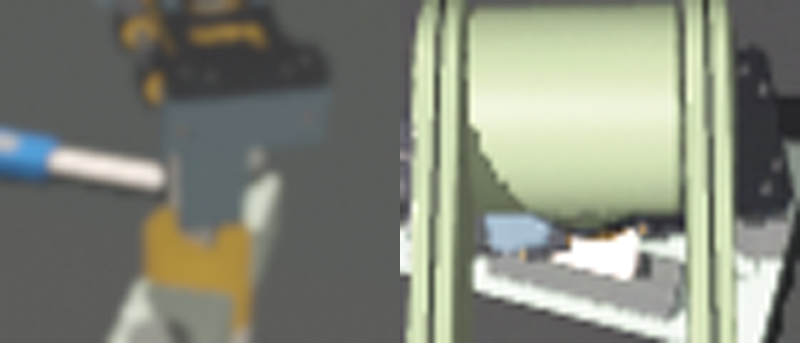

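The finger hides the head here. But the square head cannot slip inside a 30 mm opening, and the head height tracked the thread at 240° (≈37 mm). At about 355° of turn it should be about 31 mm above the mouth, now gripped with 20 N and 28 mm between the pads. Handing in.

```bash
python3 -c "
from workcell import env
print(env.job_done())"
```

```text
the job is handed in; nothing more can be done
None
```

I handed the job in with the bolt dropped into the thread, turned forward about one turn and held with 20 N on its head; I estimate it at about 31 mm above the mouth, but a finger hid the head at the end so I couldn't measure the final height, and no verdict came back.

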